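Free the seized sole press

TASK

The bench press has seized with its T-bar tight. First stand the white glue bottle with the orange cap upright on one of the two round cork mats, well within its edge, so that it is out of the bar's way before the bar is turned. Then break the bar loose counter-clockwise (seen from above; it needs a firm shove at first), wind it back one full turn so that its red ball stands over the yellow mark again, and let go, without disturbing the blue tin, the heel under the press or the thread spools.

Things in the scene. Friction and masses are not known exactly. Their poses are not given: they have to be found in the camera images.
- press: Small green cast sole press bolted to the bench: bed 170 x 100 x 15 mm, a column at its rear (+x of its frame) and an overhead arm that ends in a round screw housing of 100 mm diameter, top face 112 mm above the bench. Origin: on the bench, below the vertical screw's axis, which is the middle of the bed; its x points from the yellow mark to the column, z up. A yellow mark is on the front of the screw housing, on its -x side, 64 mm from the axis at most.
- press_bar (a joint): Turn of the T-bar about the vertical screw, rad: 0 tight (as it starts, red ball pointing along the press's -x, over the yellow mark), growing counter-clockwise seen from above; it can go to 7.4; one full turn is 6.28. Seized: it takes about 0.8 to 1.1 N m (some 10 to 15 N of level sideways push on the bar near a ball) through about the first 0.3 rad, then it comes free suddenly: about 0.04 N m from there on, and it stays where it is left.
- bar_red (a point): Centre of the red ball (22 mm diameter) on one end of the T-bar. The bar is a horizontal steel rod, 10 mm diameter, its centre line 145 mm above the bench at the start, and rises 12 mm per turn; the ball centres lie 85 mm from the screw's axis.
- bar_black (a point): Centre of the black ball (22 mm) on the opposite end of the T-bar, 85 mm from the axis.
- bar_hub (a point): Where the bar crosses the screw's axis, at the bar's height; in the middle of a dark hub, 28 mm diameter, reaching 11 mm above the bar's centre line.
- bottle_mid (a point): Half-way up (98 mm) on the axis of the loose glue bottle, 0.3 kg, 196 mm tall: white body of 56 mm diameter up to 150 mm, tapering to a shoulder at 160 mm, then an orange cap. It stands on the bench to one side of the press, in the sweep of the bar's balls. z along its axis.
- bottle_cap (a point): On the bottle's axis, 180 mm above its underside, in the orange cap (36 mm diameter, from 160 to 196 mm), the place to grip it.
- mat_left_mid (a point): Centre of the flat round cork mat on the robot's left (+y) of the press, 130 mm diameter, 1 mm thick (no step to feel: the bottle's underside stands at bench height).
- mat_right_mid (a point): Centre of the like cork mat on the robot's right (-y) of the press.
- tin_mid (a point): Half-way up the blue tin with yellow lid, 68 mm diameter, 62 mm tall, beside the press on the side opposite the bottle; too low to be in the bar's way. Leave it alone.
- heel_mid (a point): Middle of the rubber heel, 56 x 50 x 25 mm, lying on the press's bed under the press's foot. Leave it alone.
- spool_green: Spool of green thread, 48 mm diameter, 62 mm tall, origin at its underside. Leave it alone.
- spool_brown: Spool of brown thread, the same size. Leave it alone.

How it is judged:
On the way, in this order (a step that is already met when the one before it is completed fails the run):
1. the bottle stands upright on a cork mat, let go, with the bar not yet turned ((horizontal distance between bottle_mid and mat_left_mid below 0.05 m or horizontal distance between bottle_mid and mat_right_mid below 0.05 m) and angle between bottle_mid's own z axis and vertical below 0.1 rad and height (world z) of bottle_mid below 0.108 m and contact force between the fingers and bottle below 0.1 N and linear speed of bottle below 0.02 m/s and value of joint press_bar below 0.1 rad), for 0.2 s.
2. the bar is broken loose and turning (past 0.6 rad counter-clockwise) (value of joint press_bar above 0.6 rad), for 0.1 s.
At the end, for the whole second after the job is handed in: The bottle stands upright (within 0.1 rad) on the bench with its axis within 50 mm of a cork mat's centre, let go; the T-bar rests one full turn from tight (6.28 rad, give or take 0.3), red ball over the yellow mark ((horizontal distance between bottle_mid and mat_left_mid below 0.05 m or horizontal distance between bottle_mid and mat_right_mid below 0.05 m) and angle between bottle_mid's own z axis and vertical below 0.1 rad and height (world z) of bottle_mid below 0.108 m and contact force between the fingers and bottle below 0.1 N and linear speed of bottle below 0.02 m/s and value of joint press_bar between 5.98 and 6.58 rad and velocity of joint press_bar between -0.05 and 0.05 rad/s); the robot touches nothing.
It fails at once if the bottle is tipped over (more than 1 rad) (angle between bottle_mid's own z axis and vertical above 1 rad).
It fails at once if the tin, the heel or a spool is shifted by more than 25 mm (distance of any of tin_mid, heel_mid, spool_green, spool_brown from where it was at the start of the episode above 0.025 m).
It also fails if it takes over 64 s, if anything falls off the work surface, if the arm or the gripper's body presses on something with over 40 N, if the wrist force passes 120 N, or if a joint passes its speed limit or range.

ROBOT

A 6-joint arm with a two-finger parallel gripper is mounted at the origin on the work surface. World frame = base frame: x ahead of the robot, y to its left, z up, the work surface at z = 0. Lengths are in m, angles in rad, forces in N, time in s.
With the tool pointing down it reaches from about 0.375 to 0.975 m from the base axis. Payload 3.8 kg.
Tool frame: the origin (TCP) lies between the finger pads; the fingertips stand 14 mm ahead of it and the grasp point (between the pads) lies 5 mm behind it; z points along the fingers, y is the line along which they close (so a half turn about z gives the same grasp; the last joint's range is limited). The gripper opens to 88 mm and grips with 3 to 60 N. Pads are 18 mm wide; open, the fingers measure 123 mm over their backs; the gripper's body (75 mm by 187 mm) begins 45 mm behind the grasp point.
Start: joints at [1.272, 0.264, 1.604, -0, 1.274, -0.037], TCP at [0.175, 0.652, 0.253] pointing down, gripper open.
Joint ranges: [-2.63, 2.63], [-0.94, 2.18], [0.31, 2.57], [-1.31, 4.45], [0, 2.66], [-2.55, 2.55]. Speed limits (rad/s): [2.57, 2.57, 3.14, 3.14, 3.14, 3.14].

INTERFACE

Orientations are given as [roll, pitch, yaw] about the fixed x, y, z axes, in that order (R = Rz(yaw) Ry(pitch) Rx(roll)).
In Python, from rig import robot gives the robot as it stands. The module is installed in compiled form; this text tells all that it offers.
- The arm moves only by the shell command python3 -m crank 'ROWS' [FORCE]. ROWS is text: rows parted by semicolons, each of 7 numbers parted by spaces: the shift along the world's x, y, z each as a share of 500 mm, from -1 to 1, then the turn, a rotation vector about the world's x, y, z each as a share of 45 degrees, from -1 to 1, then the finger opening in mm, from 0 to 88.1. In form: x y z ax ay az fingers; .... A call has 1 to 12 rows; each row is the pose to reach, as a shift and turn from the pose commanded when the call began; what a row does not reach only later rows make up. A row lasts 1/8 s, in which the tool goes at most 62.5 mm and 10.7 degrees, less where a joint would pass 70% of its speed; a pose out of reach is approached as far as the arm can. A call with a number of a shift or a turn outside -1 to 1 is refused whole. A call with a gripper value outside its range is refused whole. The fingers move at their own pace and stop on an object; FORCE is the grip in N (left out, the last holds). Time passes only in rows, so rows that repeat a pose let the fingers close. It gives the time, the measured TCP pose, the force, the opening and the grip force at its end, in the units of the state.
- robot.get_state(): the state, without advancing time (a new reading comes with each control period).
- robot.grab_frame(name): name is "scene" or "top" or "wrist"; returns (picture, depth): 480x640x3 uint8, red, green, blue; 480x640 float32, m along the optical axis (not along the pixel's ray), 0 where there is no reading.
- robot.camera_info(name): a dict with "fx", "fy", "cx", "cy" (pixels), "cam_to_world" (4x4, takes a point from camera to world coordinates); the wrist camera has in their place "hand_eye" (4x4, takes a point from camera to tool coordinates, whose origin is the TCP and whose axes are the flange's). Camera axes: x right, y up, looking along -z (the intrinsics and any distortion apply to the point x, -y, -z); pixel columns grow to the right and rows downward; lengths in m; the calibration is good to about 2 mm. A picture is of the moment at which its call begins: read the wrist's pose just before it. camera_info takes no time and is no camera call.
- robot.job_done(): hands the job in; it is judged then, once.
Trained networks look in the newest picture that a camera, given by its name, has taken for a name from the list of things; names that differ only in an ending like _2 or _b are one class to them, and where a whole thing is asked for, a point or a joint stands for the part that bears it (a point fixed in the world has none). Each returns a list of dicts, best first, with "p" (0 to 1); they miss things now and then, are a little off and sometimes report something else, mostly with a low value. They report only what shows in the picture. A call takes as long as a camera call.
- robot.trace(camera, thing): "pixels" (480x640 bool, what is visible of it) and "location" ([row, column] in pixels, amid what is visible of it).
The state is a dict: "time": time; "joint_positions": joint angles; "joint_velocities": joint speeds; "effort": joint torques, N m; "tcp_pos": TCP position; "ee_rot": TCP orientation; "wrist_force": force on the tool from outside, world axes, zero at the start; "ft_torque": the same for the moment, N m; "finger_gap": opening from 0.0 (shut) to 1.0 (fully open); "finger_force": force on a finger pad.
Only numpy, scipy, OpenCV 4.12 (cv2) and the standard library are available. Lean on these libraries where they do the work, as an engineer would, in place of code of your own. Each camera call takes 0.05 s, during which the arm holds its last target. There are 200 camera calls.

## Working session

There is one attempt and no reset: what is moved stays moved. The work goes in short steps, Python scripts to look and compute and a shell command to move; the robot and the scene stay as the last step left them, time stands still between calls to the robot, and variables do not carry over. Pictures are saved under pics/ and viewed, at most 10 in all, crops included, and the job is handed in when it is done.

```bash
mkdir -p pics
cat > h.py <<'E'
import numpy as np, cv2
from rig import robot
def world(cam,mask,d,ci):
    r,c=np.nonzero(mask&(d>0)); z=d[r,c]
    p=np.stack([(c-ci['cx'])/ci['fx']*z,-(r-ci['cy'])/ci['fy']*z,-z,np.ones_like(z)])
    return (ci['cam_to_world']@p)[:3].T
E
python3 - <<'E'
from h import *
np.set_printoptions(precision=3,suppress=True)
for cam in("top","scene"):
    im,d=robot.grab_frame(cam); cv2.imwrite(f"pics/{cam}.png",im[:,:,::-1]); ci=robot.camera_info(cam)
    if cam=="top": print({k:v for k,v in ci.items()})
    for t in "press bar_red bar_black bar_hub bottle_cap mat_left_mid mat_right_mid tin_mid spool_green spool_brown".split():
        for o in robot.trace(cam,t)[:1]:
            w=world(cam,o["pixels"],d,ci)
            if len(w): print(cam,t,round(o["p"],2),np.array(o["location"]),len(w),"med",np.median(w,0),"lo",np.percentile(w,3,0),"hi",np.percentile(w,97,0))
print(robot.get_state())
E
```

```text
{'fx': 480.59715021378776, 'fy': 480.59715021378776, 'cx': 323.57458060472766, 'cy': 236.71218136784066, 'cam_to_world': array([[ 0.014,  0.992, -0.127,  0.436],
       [-1.   ,  0.017,  0.021,  0.013],
       [ 0.023,  0.127,  0.992,  1.048],
       [ 0.   ,  0.   ,  0.   ,  1.   ]])}
top press 0.87 [252.4 344.1] 4027 med [ 0.53  -0.042  0.111] lo [ 0.455 -0.102  0.011] hi [0.616 0.018 0.156]
top bar_red 0.92 [249.1 340.1] 708 med [ 0.534 -0.04   0.151] lo [ 0.453 -0.081  0.145] hi [ 0.617 -0.004  0.158]
top bar_black 0.58 [247.5 342.7] 806 med [ 0.534 -0.042  0.15 ] lo [ 0.453 -0.08   0.018] hi [ 0.618 -0.004  0.158]
top bottle_cap 0.82 [224.6 299.3] 940 med [0.573 0.041 0.157] lo [0.556 0.017 0.001] hi [0.607 0.07  0.198]
top mat_left_mid 0.78 [268.  169.3] 2815 med [0.495 0.325 0.001] lo [ 0.441  0.268 -0.002] hi [0.551 0.381 0.005]
top mat_right_mid 0.94 [270.9 457.1] 2697 med [ 0.501 -0.301  0.001] lo [ 0.445 -0.357 -0.003] hi [ 0.557 -0.245  0.005]
top tin_mid 0.67 [263.2 388.3] 909 med [ 0.504 -0.132  0.062] lo [ 0.476 -0.163  0.016] hi [ 0.535 -0.102  0.065]
top spool_green 
[... 1035 characters left out ...]
in_mid 0.9 [243.  261.1] 511 med [ 0.532 -0.144  0.06 ] lo [ 0.479 -0.162  0.007] hi [ 0.54  -0.129  0.064]
scene spool_brown 0.66 [260.1 176.8] 765 med [ 0.624 -0.275  0.056] lo [ 0.589 -0.3    0.002] hi [ 0.633 -0.257  0.063]
{'time': 1.1, 'joint_positions': array([ 1.272,  0.264,  1.604,  0.   ,  1.274, -0.037]), 'joint_velocities': array([ 0.   , -0.001, -0.001, -0.   ,  0.001,  0.001]), 'effort': array([  0.001, -50.207, -35.727,   0.073,   0.018,  -0.   ]), 'tcp_pos': array([0.175, 0.652, 0.253]), 'ee_rot': array([-3.142, -0.   ,  2.88 ]), 'wrist_force': array([-0.418, -0.205,  0.53 ]), 'ft_torque': array([-0.032, -0.05 ,  0.024]), 'finger_force': 0.0, 'finger_gap': 0.9990132492661015}
```

View pics/top.png

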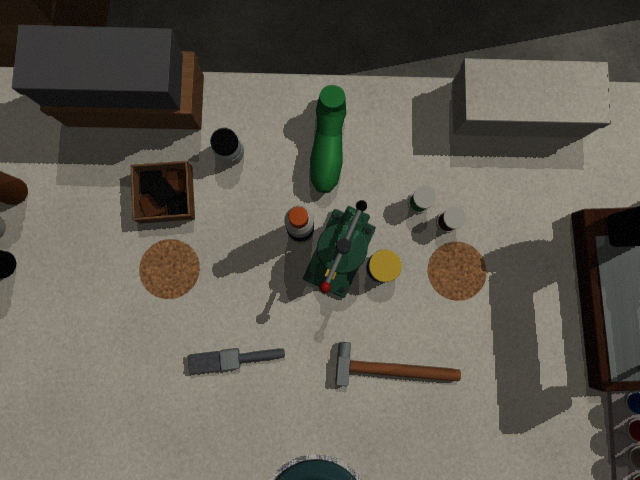

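View pics/scene.png

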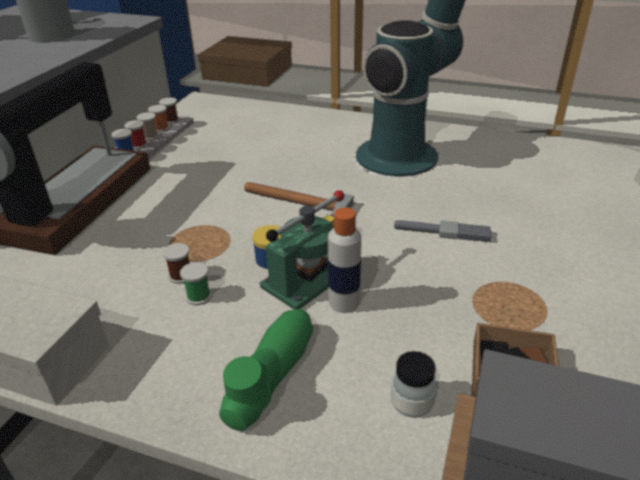

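Run:
```python
from h import *
np.set_printoptions(precision=4,suppress=True)
for cam in("top","scene"):
    im,d=robot.grab_frame(cam); ci=robot.camera_info(cam)
    w=world(cam,np.ones(d.shape,bool),d,ci); m=d>0; hsv=cv2.cvtColor(im,cv2.COLOR_RGB2HSV)[m]; 
    near=(abs(w[:,0]-.54)<.13)&(abs(w[:,1])<.16)
    def rep(n,s):
        s=s&near; p=w[s]; 
        if len(p): 
            c,r=cv2.minEnclosingCircle(p[:,:2].astype(np.float32)); print(cam,n,len(p),p.mean(0),p.min(0),p.max(0),"circ",np.array(c),r)
    z=w[:,2]
    rep("cap top",(hsv[:,0]<20)&(hsv[:,1]>130)&(z>.188))
    rep("red",((hsv[:,0]<8)|(hsv[:,0]>172))&(hsv[:,1]>130)&(z>.13)&(z<.165))
    rep("dark",(hsv[:,2]<60)&(z>.135)&(z<.165))
    rep("yellow",(abs(hsv[:,0]-27)<7)&(hsv[:,1]>130)&(z>.08)&(z<.13))
    rep("bar z>.135",(z>.138)&(z<.165)&(w[:,1]<.01))
```

```text
top cap top 297 [0.5822 0.0421 0.1959] [0.5657 0.0258 0.1881] [0.5989 0.0584 0.2009] circ [0.5825 0.0423] 0.017535414546728134
top red 105 [ 0.4603 -0.0099  0.1526] [ 0.4478 -0.0775  0.1447] [0.6072 0.0017 0.1588] circ [ 0.5275 -0.0417] 0.08749262988567352
top dark 495 [ 0.5531 -0.0209  0.153 ] [ 0.4478 -0.0855  0.1351] [0.6211 0.0676 0.1629] circ [ 0.5446 -0.0202] 0.09802078455686569
top yellow 4 [ 0.481  -0.0238  0.1099] [ 0.4737 -0.0316  0.1088] [ 0.4875 -0.0082  0.1106] circ [ 0.4844 -0.0199] 0.012206591665744781
top bar z>.135 723 [ 0.5341 -0.0415  0.1515] [ 0.4478 -0.0855  0.1401] [0.6236 0.0017 0.1598] circ [ 0.5357 -0.0428] 0.09545942395925522
scene cap top 253 [0.5888 0.0447 0.1947] [0.5656 0.0275 0.188 ] [0.6039 0.06   0.198 ] circ [0.5849 0.0421] 0.019405845552682877
scene red 53 [ 0.4647 -0.0054  0.151 ] [ 0.458  -0.0151  0.1424] [0.4709 0.0017 0.1562] circ [ 0.4646 -0.0067] 0.008702208288013935
scene dark 208 [ 0.5801 -0.0518  0.1473] [ 0.5364 -0.0792  0.135 ] [ 0.6259 -0.027   0.1574] circ [ 0.5809 -0.0534] 0.05131597816944122
scene bar z>.135 736 [ 0.5452 -0.0411  0.1492] [ 0.454  -0.0838  0.1382] [0.6264 0.0035 0.1582] circ [ 0.5403 -0.0375] 0.09468825161457062
```

The top view shows the bottle's cap at pixel (300,217), the red ball at (325,287), the black ball at (362,206), the tin at (384,266) and the mats at (169,268) and (457,271). The scene view agrees, and nothing stands between the bottle and the left mat.

```bash
python3 -m crank '.816 -1 .06 0 0 0 70;.816 -1 .06 0 0 0 70;.816 -1 .06 0 0 0 70;.816 -1 .06 0 0 0 70;.816 -1 .06 0 0 0 70;.816 -1 .06 0 0 0 70;.816 -1 .06 0 0 0 70;.816 -1 .06 0 0 0 70;.816 -1 .06 0 0 0 70;.816 -1 .06 0 0 0 70;.816 -1 .06 0 0 0 70;.816 -1 .06 0 0 0 70' 25
```

```text
time: 2.7
tcp_pos: [0.5831, 0.1513, 0.2825]
ee_rot: [3.141, -0.001, 2.877]
wrist_force: [-0.6, 0.5, -0.7]
finger_gap: 0.791
finger_force: 0.0
```

```bash
python3 -m crank '0 -.11 0 0 0 0 70;0 -.219 0 0 0 0 70;0 -.219 0 0 0 0 70;0 -.219 -.1 0 0 0 70;0 -.219 -.16 0 0 0 70;0 -.219 -.208 0 0 0 70;0 -.219 -.208 0 0 0 70;0 -.219 -.208 0 0 0 70' && python3 -m crank '0 0 0 0 0 0 45;0 0 0 0 0 0 30;0 0 0 0 0 0 20;0 0 0 0 0 0 20;0 0 0 0 0 0 20' 25
```

```text
time: 3.7
tcp_pos: [0.583, 0.0441, 0.1798]
ee_rot: [3.141, 0.001, 2.882]
wrist_force: [0.4, -0.5, 1.1]
finger_gap: 0.791
finger_force: 0.0
time: 4.32
tcp_pos: [0.5829, 0.0423, 0.1791]
ee_rot: [3.142, 0.001, 2.88]
wrist_force: [0.3, -0.4, 1.7]
finger_gap: 0.401
finger_force: 25.0
```

```bash
python3 -m crank '0 0 .02 0 0 0 20;0 0 .05 0 0 0 20;0 0 .05 0 0 0 20'
```

```text
time: 4.7
tcp_pos: [0.584, 0.0426, 0.2059]
ee_rot: [3.14, 0.004, 2.88]
wrist_force: [-0.5, 0.1, -1.7]
finger_gap: 0.399
finger_force: 25.0
```

```bash
python3 -m crank '-.01 .04 .02 0 0 0 20;-.03 .11 .02 0 0 0 20;-.06 .19 .02 0 0 0 20;-.085 .27 .02 0 0 0 20;-.11 .35 .02 0 0 0 20;-.135 .43 .02 0 0 0 20;-.155 .5 .02 0 0 0 20;-.17 .55 .02 0 0 0 20;-.176 .568 .02 0 0 0 20;-.176 .568 0 0 0 0 20;-.176 .568 0 0 0 0 20' && python3 -m crank '0 0 -.02 0 0 0 20;0 0 -.035 0 0 0 20;0 0 -.044 0 0 0 20;0 0 -.049 0 0 0 20;0 0 -.049 0 0 0 20;0 0 -.049 0 0 0 20'
```

```text
time: 6.08
tcp_pos: [0.4939, 0.3253, 0.2021]
ee_rot: [-3.139, -0.002, 2.879]
wrist_force: [0.0, -0.1, -1.7]
finger_gap: 0.4
finger_force: 25.0
time: 6.82
tcp_pos: [0.4948, 0.3266, 0.1794]
ee_rot: [3.141, 0.0, 2.88]
wrist_force: [-0.6, -0.0, -3.0]
finger_gap: 0.403
finger_force: 25.0
```

```bash
python3 -m crank '0 0 -.002 0 0 0 20;0 0 -.003 0 0 0 20;0 0 -.003 0 0 0 20'
```

```text
time: 7.2
tcp_pos: [0.4953, 0.3268, 0.1791]
ee_rot: [3.141, 0.001, 2.88]
wrist_force: [-0.9, -2.3, 5.3]
finger_gap: 0.402
finger_force: 25.0
```

Touching down. Release and lift off.

```bash
python3 -m crank '0 0 0 0 0 0 45;0 0 0 0 0 0 60;0 0 0 0 0 0 70;0 0 0 0 0 0 70;0 0 .04 0 0 0 70;0 0 .1 0 0 0 70;0 0 .2 0 0 0 70;0 0 .2 0 0 0 70;0 0 .2 0 0 0 70'
python3 - <<'E'
from h import *
np.set_printoptions(precision=4,suppress=True)
im,d=robot.grab_frame("scene"); ci=robot.camera_info("scene"); cv2.imwrite("pics/s2.png",im[:,:,::-1])
w=world("",np.ones(d.shape,bool),d,ci); n=np.hypot(w[:,0]-.496,w[:,1]-.326)<.06
for a,b in((.165,.19),(.1,.14),(.03,.08)):
    p=w[n&(w[:,2]>a)&(w[:,2]<b)]; print(a,len(p),p.min(0),p.max(0))
E
```

```text
time: 8.32
tcp_pos: [0.4948, 0.3266, 0.2787]
ee_rot: [3.141, 0.001, 2.88]
wrist_force: [-0.6, -0.1, 0.1]
finger_gap: 0.796
finger_force: 0.0
0.165 312 [0.4941 0.31   0.165 ] [0.5167 0.3455 0.19  ]
0.1 705 [0.4919 0.2998 0.1001] [0.5267 0.356  0.14  ]
0.03 765 [0.4949 0.2997 0.03  ] [0.5273 0.3557 0.0799]
```

View pics/s2.png

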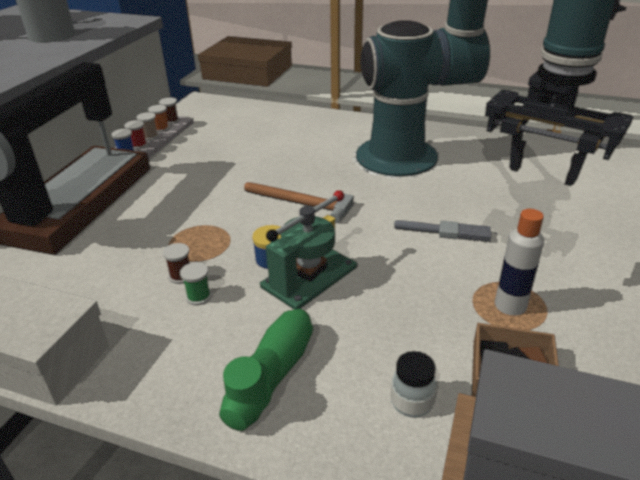

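Bottle stands upright on the left mat (pixel 515,265), and the bar is untouched. Next I work out a circular push path, with closed fingers behind the red arm.

```bash
cat > path.py <<'E'
import numpy as np,sys
# usage: path.py x y z deg deg ... : shares from commanded pose x,y,z to push pose at bar turn deg
o=np.array(list(map(float,sys.argv[1:4])))
H=np.array([.536,-.042]);phi0=np.arctan2(.035,-.077)
for t in map(float,sys.argv[4:]):
    f=phi0+np.radians(t);a=f+np.pi/2-np.radians(75)
    s=.005+.0175*abs(np.cos(a))+.009*abs(np.sin(a))
    p=H+.052*np.array([np.cos(f),np.sin(f)])-s*np.array([-np.sin(f),np.cos(f)])
    P=np.array([*p,.149+.012*t/360]); print(t,P.round(4),((P-o)/.5).round(3))
E
python3 path.py .495 .3268 .279 -15
```

```text
-15.0 [0.5115 0.0101 0.1485] [ 0.033 -0.633 -0.261]
```

```bash
python3 -m crank '0 -.1 0 0 0 0 0;0 -.2 0 0 0 0 0;.033 -.32 0 0 0 0 0;.033 -.44 0 0 0 0 0;.033 -.55 0 0 0 0 0;.033 -.613 0 0 0 0 0;.033 -.613 0 0 0 0 0;.033 -.613 -.1 0 0 0 0;.033 -.613 -.2 0 0 0 0;.033 -.613 -.26 0 0 0 0;.033 -.613 -.26 0 0 0 0;.033 -.613 -.26 0 0 0 0'; python3 path.py .5115 .0203 .149 0 5 10 15 20 25 30 35 40 45
python3 - <<'E'
from h import *
im,d=robot.grab_frame("scene"); cv2.imwrite("pics/s3.png",cv2.resize(im[120:330,200:480,::-1],None,fx=2,fy=2))
E
```

```text
time: 9.88
tcp_pos: [0.5118, 0.0207, 0.1485]
ee_rot: [3.141, 0.001, 2.881]
wrist_force: [0.8, 0.5, -0.6]
finger_gap: 0.006
finger_force: 0.0
0.0 [0.4985 0.0011 0.149 ] [-0.026 -0.038  0.   ]
5.0 [ 0.4947 -0.0029  0.1492] [-0.034 -0.046  0.   ]
10.0 [ 0.4913 -0.0072  0.1493] [-0.04  -0.055  0.001]
15.0 [ 0.4885 -0.0105  0.1495] [-0.046 -0.062  0.001]
20.0 [ 0.486  -0.0142  0.1497] [-0.051 -0.069  0.001]
25.0 [ 0.4838 -0.0182  0.1498] [-0.055 -0.077  0.002]
30.0 [ 0.4819 -0.0226  0.15  ] [-0.059 -0.086  0.002]
35.0 [ 0.4804 -0.0273  0.1502] [-0.062 -0.095  0.002]
40.0 [ 0.4793 -0.0322  0.1503] [-0.064 -0.105  0.003]
45.0 [ 0.4787 -0.0373  0.1505] [-0.066 -0.115  0.003]
```

View pics/s3.png

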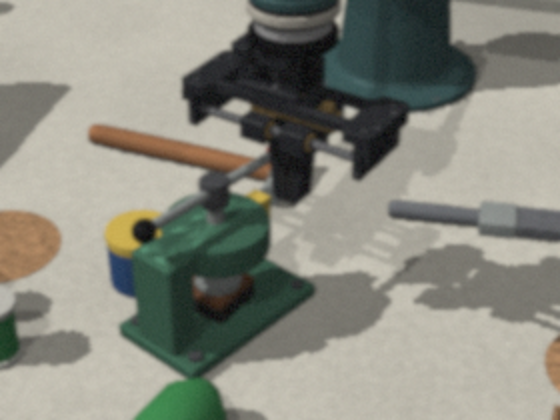

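The closed fingers (crop pixel 292,180) stand beside the red arm on its +y side, in line with the rod, with the gripper body well above the hub. Pushing.

```bash
python3 -m crank '-.013 -.019 0 0 0 0 0;-.026 -.038 0 0 0 0 0;-.034 -.046 0 0 0 0 0;-.04 -.055 .001 0 0 0 0;-.046 -.062 .001 0 0 0 0;-.051 -.069 .001 0 0 0 0;-.055 -.077 .002 0 0 0 0;-.059 -.086 .002 0 0 0 0;-.062 -.095 .002 0 0 0 0;-.064 -.105 .003 0 0 0 0;-.066 -.115 .003 0 0 0 0;-.066 -.115 .003 0 0 0 0'
cat > bar.py <<'E'
from h import *
import sys
for cam in("top","scene"):
    im,d=robot.grab_frame(cam); ci=robot.camera_info(cam); m=d>0
    w=world(cam,np.ones(d.shape,bool),d,ci); hsv=cv2.cvtColor(im,cv2.COLOR_RGB2HSV)[m]; r=np.hypot(w[:,0]-.536,w[:,1]+.042)
    k=(r>.07)&(r<.1)&(w[:,2]>.138)&(w[:,2]<.172)
    for n,s in(("red",k&((hsv[:,0]<8)|(hsv[:,0]>172))&(hsv[:,1]>130)),("black",k&(hsv[:,2]<60))):
        if s.sum()>8:
            p=np.median(w[s],0); print(cam,n,s.sum(),p.round(3),"turn deg",round((np.degrees(np.arctan2(p[1]+.042,p[0]-.536))-155.6+(180 if n=="black" else 0))%360,1))
E
python3 bar.py;python3 path.py .4785 -.0372 .1505 55 65 75 85 95 105 115 125 135 145 155 165
```

```text
time: 11.42
tcp_pos: [0.4776, -0.0382, 0.149]
ee_rot: [-3.141, -0.001, 2.879]
wrist_force: [-0.5, -0.2, 1.0]
finger_gap: 0.004
finger_force: 0.1
top black 95 [ 0.615 -0.016  0.154] turn deg 42.3
scene red 16 [ 0.461 -0.068  0.154] turn deg 43.6
scene black 123 [ 0.624 -0.013  0.151] turn deg 42.9
55.0 [ 0.4792 -0.048   0.1508] [ 0.001 -0.022  0.001]
65.0 [ 0.482  -0.0589  0.1512] [ 0.007 -0.043  0.001]
75.0 [ 0.4872 -0.0692  0.1515] [ 0.017 -0.064  0.002]
85.0 [ 0.4947 -0.0784  0.1518] [ 0.032 -0.082  0.003]
95.0 [ 0.5042 -0.0859  0.1522] [ 0.051 -0.097  0.003]
105.0 [ 0.512  -0.0907  0.1525] [ 0.067 -0.107  0.004]
115.0 [ 0.5181 -0.0942  0.1528] [ 0.079 -0.114  0.005]
125.0 [ 0.5252 -0.0969  0.1532] [ 0.093 -0.119  0.005]
135.0 [ 0.5332 -0.0986  0.1535] [ 0.109 -0.123  0.006]
145.0 [ 0.5419 -0.0989  0.1538] [ 0.127 -0.123  0.007]
155.0 [ 0.5512 -0.0975  0.1542] [ 0.145 -0.121  0.007]
165.0 [ 0.5605 -0.0941  0.1545] [ 0.164 -0.114  0.008]
```

The bar broke loose and turned about 43° as planned, so the model fits well. Continuing round.

```bash
python3 -m crank '.001 -.022 .001 0 0 0 0;.007 -.043 .001 0 0 0 0;.017 -.064 .002 0 0 0 0;.032 -.082 .003 0 0 0 0;.051 -.097 .003 0 0 0 0;.067 -.107 .004 0 0 0 0;.079 -.114 .005 0 0 0 0;.093 -.119 .005 0 0 0 0;.109 -.123 .006 0 0 0 0;.127 -.123 .007 0 0 0 0;.145 -.121 .007 0 0 0 0;.164 -.114 .008 0 0 0 0'; python3 bar.py;python3 path.py .5605 -.0942 .1545 175 185 195 205 215 225 235 245 255 265 275 285
```

```text
time: 13.02
tcp_pos: [0.5609, -0.0946, 0.1533]
ee_rot: [-3.141, 0.0, 2.88]
wrist_force: [-1.7, -0.3, 0.4]
finger_gap: 0.005
finger_force: 0.8
top black 121 [0.473 0.013 0.158] turn deg 163.2
scene red 78 [ 0.607 -0.094  0.156] turn deg 168.5
scene black 89 [0.479 0.016 0.156] turn deg 158.8
175.0 [ 0.5694 -0.0886  0.1548] [0.018 0.011 0.001]
185.0 [ 0.5773 -0.0811  0.1552] [0.034 0.026 0.001]
195.0 [ 0.5835 -0.0735  0.1555] [0.046 0.041 0.002]
205.0 [ 0.5882 -0.0658  0.1558] [0.055 0.057 0.003]
215.0 [ 0.5916 -0.0567  0.1562] [0.062 0.075 0.003]
225.0 [ 0.5933 -0.0467  0.1565] [0.066 0.095 0.004]
235.0 [ 0.5928 -0.036   0.1568] [0.065 0.116 0.005]
245.0 [ 0.59   -0.0251  0.1572] [0.059 0.138 0.005]
255.0 [ 0.5848 -0.0148  0.1575] [0.049 0.159 0.006]
265.0 [ 0.5773 -0.0056  0.1578] [0.034 0.177 0.007]
275.0 [0.5678 0.0019 0.1582] [0.015 0.192 0.007]
285.0 [0.56   0.0067 0.1585] [-0.001  0.202  0.008]
```

```bash
python3 -m crank '.018 .011 .001 0 0 0 0;.034 .026 .001 0 0 0 0;.046 .041 .002 0 0 0 0;.055 .057 .003 0 0 0 0;.062 .075 .003 0 0 0 0;.066 .095 .004 0 0 0 0;.065 .116 .005 0 0 0 0;.059 .138 .005 0 0 0 0;.049 .159 .006 0 0 0 0;.034 .177 .007 0 0 0 0;.015 .192 .007 0 0 0 0;-.001 .202 .008 0 0 0 0'; python3 bar.py;python3 path.py .56 .0068 .1585 295 305 315 325 335 345 350 355 360
```

```text
time: 14.62
tcp_pos: [0.5593, 0.0069, 0.1574]
ee_rot: [-3.142, 0.001, 2.88]
wrist_force: [0.8, -2.2, 1.3]
finger_gap: 0.007
finger_force: 1.1
top red 14 [0.538 0.046 0.162] turn deg 292.9
top black 100 [ 0.525 -0.125  0.163] turn deg 286.9
scene red 76 [0.55  0.044 0.16 ] turn deg 285.1
scene black 133 [ 0.541 -0.119  0.161] turn deg 297.9
295.0 [0.5539 0.0102 0.1588] [-0.012  0.007  0.001]
305.0 [0.5468 0.0129 0.1592] [-0.026  0.012  0.001]
315.0 [0.5388 0.0146 0.1595] [-0.042  0.016  0.002]
325.0 [0.5301 0.0149 0.1598] [-0.06   0.016  0.003]
335.0 [0.5208 0.0135 0.1602] [-0.078  0.013  0.003]
345.0 [0.5115 0.0101 0.1605] [-0.097  0.007  0.004]
350.0 [0.507  0.0076 0.1607] [-0.106  0.002  0.004]
355.0 [0.5026 0.0046 0.1608] [-0.115 -0.004  0.005]
360.0 [0.4985 0.0011 0.161 ] [-0.123 -0.011  0.005]
```

Final stretch, then back off (+y) and lift.

```bash
python3 -m crank '-.012 .007 .001 0 0 0 0;-.026 .012 .001 0 0 0 0;-.042 .016 .002 0 0 0 0;-.06 .016 .003 0 0 0 0;-.078 .013 .003 0 0 0 0;-.097 .007 .004 0 0 0 0;-.106 .002 .004 0 0 0 0;-.115 -.004 .005 0 0 0 0;-.123 -.011 .005 0 0 0 0;-.123 -.011 .005 0 0 0 0' && python3 -m crank '.01 .03 0 0 0 0 0;.02 .06 0 0 0 0 0;.02 .08 .06 0 0 0 0;.02 .1 .18 0 0 0 0;.02 .16 .25 0 0 0 0;-.05 .25 .25 0 0 0 0;-.05 .3 .25 0 0 0 0;-.05 .3 .25 0 0 0 0;-.05 .3 .25 0 0 0 0'; python3 bar.py
python3 - <<'E'
from h import *
im,_=robot.grab_frame("top");im2,_=robot.grab_frame("scene")
cv2.imwrite("pics/end.png",np.hstack([cv2.resize(im[100:400,130:500],(400,324)),cv2.resize(im2[140:380,150:560],(400,324))])[:,:,::-1])
E
```

```text
time: 15.98
tcp_pos: [0.4976, 0.0007, 0.1595]
ee_rot: [-3.141, -0.001, 2.879]
wrist_force: [0.4, -0.6, 0.1]
finger_gap: 0.001
finger_force: 0.0
time: 17.1
tcp_pos: [0.4732, 0.1513, 0.2845]
ee_rot: [-3.141, -0.0, 2.881]
wrist_force: [0.1, -0.4, -0.7]
finger_gap: 0.007
finger_force: 0.0
top red 104 [ 0.46  -0.003  0.165] turn deg 357.5
top black 116 [ 0.608 -0.078  0.164] turn deg 357.8
scene red 54 [0.467 0.    0.163] turn deg 352.9
scene black 89 [ 0.619 -0.077  0.162] turn deg 1.5
```

View pics/end.png

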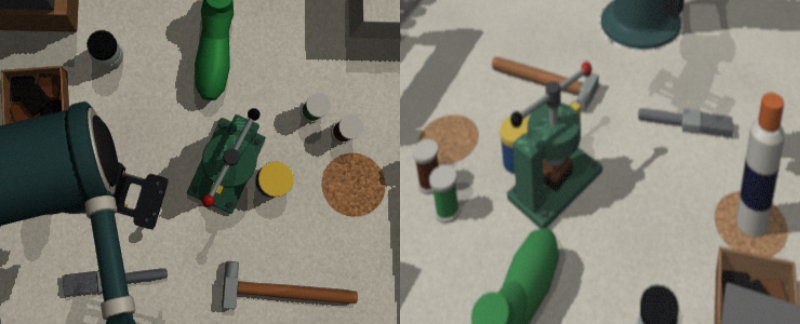

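The picture shows the red ball back over the yellow mark (left panel 209,200), at about 358°. The bottle is upright on the left mat (right panel 760,170), the tin and spools are in place, and the arm is clear.

```bash
python3 -c "
from rig import robot
print(robot.job_done())"
```

```text
the job is handed in; nothing more can be done
None
```

The job is handed in: the bottle stands upright on the left cork mat, the T-bar was broken loose and wound back one full turn (measured about 358°, red ball over the yellow mark), and the arm is clear with the tin and spools in place; the heel's position was not measured.

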